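# Load a test panel into the sprung scratch-test holder

### The job

Get the red test panel ready for its scratch test: push its end against the sprung yellow jaw of the blue holder to press the jaw back, lower the panel flat, red side up, onto the bed behind the low fixed stop, and let the jaw clamp it there. Then swing the steel keeper by its black knob all the way round over the panel's end until it stops. Leave the blue panel, the pigment jar and the brass weight where they are.

Things in the scene. Friction and masses are not known exactly. Their poses are not given: they have to be found in the camera images.
- red_panel: Small wooden test panel with a red coated top, 34 (its x) x 70 (its y) x 8 mm (z), 40 g. Origin at the centre of its underside, z up through the red face. It lies flat on the bench; take it by its two long edges (34 mm apart).
- blue_panel: The same panel with a blue top, 34 x 70 x 8 mm, origin at the centre of its underside; not wanted, stays where it is.
- holder: Panel holder fixed to the bench: blue base plate 156 x 84 mm, top 12 mm up. Origin on the bench under the seat's middle; +x = the way the jaw is pressed back (from stop to jaw), z up. The panel's long side goes along x, either end first. Blue end block at x = 68..82 mm, 62 mm wide, 58 mm high, spring barrels behind it to x = 112 mm.
- seat (a point): Centre of the seat, on top of the bed, 30 mm above the bench; the underside centre of the clamped panel comes to this point. The bed is a rail only 26 mm wide, so fingers can pass down beside it.
- stop_face (a point): Middle of the fixed stop's upper edge on the side facing the jaw, at holder x = -35 mm, 36 mm above the bench (6 mm above the bed). The stop is 10 mm thick. Two cheeks as high as it stand beside the bed at holder x = -37..-22 mm, 39 mm apart (2.5 mm play each side of the panel).
- jaw (a joint): Travel of the sprung yellow jaw along holder +x, m: 0 = at rest (face at holder x = 27 mm, 62 mm from the stop, 8 mm too little for the panel), 0.024 = pressed fully back. It pushes back with 4 N at rest, 6 N at 8 mm, 10 N at full travel. Reads 0.008 with the panel clamped.
- jaw_face (a point): Middle of the jaw's upright face (44 mm wide, from 1 to 24 mm above the bed), 12 mm above the bed; moves with the jaw. It stands 18 mm higher than the stop: a level panel held with its underside 8 to 14 mm above the bed clears stop and cheeks yet meets the jaw.
- keeper (a joint): Angle of the flat steel keeper, rad: 0 = parked, pointing along holder -x, away from the seat; grows anticlockwise seen from above; 1.571 = closed at its end stop, pointing along holder -y over the panel's stop end. Starts at -0.5 to 0.25, stays where left (0.6 N at the knob moves it). 5 mm thick, underside 40 mm above the bench, 2 mm over a seated panel; a panel not fully down blocks it.
- keeper_hinge (a point): Point on the keeper's hinge axis at its upper face, 45 mm above the bench, at holder x = -40, y = 32 mm. The post under it is 16 mm thick.
- keeper_knob (a point): Centre of the top of the keeper's black knob, 70 mm above the bench, 56 mm from the hinge axis; the knob is an upright cylinder 13 mm thick, standing 25 mm above the keeper. Moves with the keeper.
- pigment_jar: Small jar with grey lid and pinkish pigment, 51 mm across, 70 mm high; bystander, origin under its centre.
- brass_weight: Brass balance weight, 38 mm across, 36 mm high; bystander, origin under its centre.
Things that resemble listed ones, but are neither listed nor needed, are in the scene too. Leave any green look-alike of the holder alone.

How it is judged (in metres and radians):
On the way, in this order (a step that is already met when the one before it is completed fails the run):
1. the red panel lies flat on the bed, clamped between the stop and the sprung jaw, keeper still open (distance between red_panel and seat below 0.006 m and angle between red_panel's own z axis and vertical below 0.07 rad and angle between the y axis of red_panel and the x axis of holder, either way round below 0.07 rad and value of joint jaw between 0.006 and 0.011 m and value of joint keeper below 0.6 rad), for 0.2 s.
2. the keeper is swung fully over the panel (value of joint keeper above 1.45 rad), for 0.2 s.
At the end, for the whole second after the job is handed in: The red panel lies red side up on the bed, its underside centre within 6 mm of the seat point, level and in line with the holder within 0.07 rad, the jaw pressing on it (travel 6 to 11 mm), at rest, and the keeper closed beyond 1.45 rad (distance between red_panel and seat below 0.006 m and angle between red_panel's own z axis and vertical below 0.07 rad and angle between the y axis of red_panel and the x axis of holder, either way round below 0.07 rad and value of joint jaw between 0.006 and 0.011 m and value of joint keeper above 1.45 rad and linear speed of red_panel below 0.01 m/s); the robot touches nothing.
It fails at once if the blue panel, the pigment jar or the brass weight moved more than 25 mm (distance of any of blue_panel, pigment_jar, brass_weight from where it was at the start of the episode above 0.025 m).
It also fails if it takes over 51 s, if anything falls off the work surface, if the arm or the gripper's body presses on something with over 40 N, if the wrist force passes 120 N, or if a joint passes its speed limit or range.

### The arm

A 6-joint arm with a two-finger parallel gripper is mounted at the origin on a cart in front of the work surface, level with it; the furniture and walls round the work are solid. World frame = base frame: x ahead of the robot, y to its left, z up, the work surface at z = 0. Lengths are in mm, angles in rad, forces in N, time in s.
With the tool pointing down it reaches from about 350 to 875 mm from the base axis. Payload 4.2 kg.
Tool frame: the origin (TCP) lies midway between the tips of the shut fingers; the grasp point (between the pads) lies 19 mm behind it; z points along the fingers, y is the line along which they close (so a half turn about z gives the same grasp; the last joint's range is limited). The gripper opens to 85 mm and grips with 20 to 120 N. Pads are 22 mm wide; open, the fingers measure 114 mm over their backs; the gripper's body (76 mm by 85 mm) begins 54 mm behind the grasp point. The pads swing forward as they close: fully open they stand 13 mm farther back than shut.
Start: joints at [-0.928, 0.385, 0.008, 0, -1.194, -0.259], TCP at [234.043, -579.503, 231.312] pointing down, gripper open.
Joint ranges: [-3.14, 3.14], [-1.21, 2.06], [-1.07, 1.41], [-3.16, 2.05], [-2.99, -0.16], [-3.1, 3.1]. Speed limits (rad/s): [2.79, 2.79, 3.14, 3.14, 3.14, 3.14].

### API

Orientations are given as a unit quaternion [x, y, z, w].
In Python, from bench import arm gives the robot as it stands.
- The arm moves only by the tool send_rows, never from a script. Its argument "targets" is a list of rows, each an object of numbers: "gripper": the gripper command: -1 is fully open, 1 is shut, values between are in proportion; "x", "y", "z": the shift along the tool's x, y, z in cm; "ax", "ay", "az": the turn, a rotation vector about the tool's x, y, z in degrees. A call has 1 to 5 rows; each row shifts and turns the commanded pose from where the row before left it, along the tool's axes as they then stand; what a row does not reach is not made up. A row lasts 1/12 s, in which the tool goes at most 41.7 mm and 7.16 degrees, less where a joint would pass 70% of its speed; a pose out of reach is approached as far as the arm can. A call is refused whole if a number of a shift passes 4.17 or a number of a turn 7.16, either way. A call with a gripper value outside its range is refused whole. The fingers move at their own pace and stop on an object; the grip force is fixed at half the most. Time passes only in rows, so rows that do not move let the fingers close. It gives the time, the measured TCP pose, the force, the opening and the grip force at its end, in the units of the state.
- arm.read_state(): the state, without advancing time (a new reading comes with each control period).
- arm.get_image(name): name is "side" or "top" or "wrist"; returns (picture, depth): 420x560x3 uint8, red, green, blue; 420x560 float32, mm along the optical axis (not along the pixel's ray), 0 where there is no reading.
- arm.camera_model(name): a dict with "fx", "fy", "cx", "cy" (pixels), "cam_to_world" (4x4, takes a point from camera to world coordinates). Camera axes: x right, y down, z forward; pixel columns grow to the right and rows downward; lengths in mm; the calibration is good to about 2 mm. The wrist camera is an equidistant fisheye: a pixel r from the principal point sees the ray r / f radians off the axis. A picture is of the moment at which its call begins: read the wrist's pose just before it. camera_model takes no time and is no camera call; for the wrist camera it gives the pose at the moment of the call.
- arm.job_done(): hands the job in; it is judged then, once.
Trained networks look in the newest picture that a camera, given by its name, has taken for a name from the list of things; names that differ only in an ending like _2 or _b are one class to them, and where a whole thing is asked for, a point or a joint stands for the part that bears it (a point fixed in the world has none). Each returns a list of dicts, best first, with "score" (0 to 1); they miss things now and then, are a little off and sometimes report something else, mostly with a low value. They report only what shows in the picture. A call takes as long as a camera call. They do not tell look-alikes from the thing itself.
- arm.boxes_of(camera, thing): "rect" ([left, top, width, height] in pixels, round what is visible of it).
The state is a dict: "clock": time; "joints": joint angles; "joint_vel": joint speeds; "joint_efforts": joint torques, N m; "position": TCP position; "ee_rot": TCP orientation; "contact_force": force on the tool from outside, world axes, zero at the start; "wrist_torque": the same for the moment, N m; "gripper_width": finger opening in mm; "grasp_force": force on a finger pad.
Only numpy, scipy, OpenCV 4.12 (cv2) and the standard library are available. Lean on these libraries where they do the work, as an engineer would, in place of code of your own. Each camera call takes 0.05 s, during which the arm holds its last target. There are 200 camera calls.

## Working session

There is one attempt and no reset: what is moved stays moved. The work goes in short steps, Python scripts to look and compute and a tool call to move; the robot and the scene stay as the last step left them, time stands still between calls to the robot, and variables do not carry over. Pictures are saved under pics/ and viewed, at most 10 in all, crops included, and the job is handed in when it is done.

Besides the shell and the picture viewer there is one more tool, called after "Request:" by a JSON object that holds its "api" and its "payload". send_rows: Moves the arm, as the interface text tells. Its arguments: {"type":"object","properties":{"targets":{"type":"array"}},"required":["targets"]}

```bash
mkdir -p pics; ls
python3 - <<'E'
from bench import arm
import cv2,numpy as np
s=arm.read_state();print({k:np.round(v,3).tolist() for k,v in s.items()})
for n in("top","side"):
    p,d=arm.get_image(n);cv2.imwrite(f"pics/{n}0.png",p[:,:,::-1]);np.save(f"pics/{n}0.npy",d)
    m=arm.camera_model(n);print(n,m)
    for t in("red_panel","holder","keeper_knob","blue_panel","pigment_jar","brass_weight"):
        print(t,[(b["rect"],round(b["score"],2)) for b in arm.boxes_of(n,t)][:3])
E
```

```text
pics
{'clock': 0.0, 'joints': [-0.928, 0.386, 0.007, -0.0, -1.194, -0.259], 'joint_vel': [0.0, 0.001, -0.002, -0.0, 0.001, 0.0], 'joint_efforts': [0.001, -39.229, 18.841, 4.186, -0.005, 0.0], 'position': [233.805, -578.962, 230.179], 'ee_rot': [-0.191, 0.982, 0.001, -0.0], 'contact_force': [0.613, 0.337, -0.223], 'wrist_torque': [0.024, -0.024, 0.037], 'grasp_force': 0.0, 'gripper_width': 85.39}
top {'fx': 539.8964183837093, 'fy': 539.8964183837093, 'cx': 281.3141081131597, 'cy': 208.00143808685175, 'cam_to_world': array([[ 3.56440627e-03, -9.97218228e-01,  7.44519989e-02,
         5.20895516e+02],
       [-9.99985895e-01, -3.26131488e-03,  4.19214193e-03,
        -1.54392470e+02],
       [-3.93766894e-03, -7.44658913e-02, -9.97215787e-01,
         1.37462060e+03],
       [ 0.00000000e+00,  0.00000000e+00,  0.00000000e+00,
         1.00000000e+00]])}
red_panel [([379.7, 213.6, 18.1, 29.2], 0.67)]
holder [([291.6, 269.0, 12.7, 27.6], 0.7), ([292.9, 210.5, 37.3, 87.1], 0.66), ([168.4, 94.0, 41.2, 88.6], 0.66)]
keeper_knob [([291.4, 266.6, 16.7, 30.2], 0.77), ([172.3, 155.4, 13.8, 24.8]
[... 316 characters left out ...]
array([[-8.65205790e-01, -2.40595885e-01,  4.39923358e-01,
         6.94984232e+01],
       [-5.01416927e-01,  4.15291471e-01, -7.59021778e-01,
         7.70781023e+02],
       [-7.89026902e-05, -8.77295055e-01, -4.79951435e-01,
         6.64111969e+02],
       [ 0.00000000e+00,  0.00000000e+00,  0.00000000e+00,
         1.00000000e+00]])}
red_panel [([326.5, 194.8, 25.5, 11.5], 0.54)]
holder [([290.9, 207.1, 73.1, 39.3], 0.61)]
keeper_knob [([336.8, 231.2, 28.2, 14.8], 0.64), ([163.7, 256.4, 26.4, 13.8], 0.48)]
blue_panel [([361.0, 201.0, 28.3, 14.1], 0.63), ([220.1, 281.9, 26.0, 38.6], 0.34)]
pigment_jar [([220.7, 283.0, 24.9, 38.3], 0.97)]
brass_weight [([325.4, 257.8, 16.0, 19.2], 0.59)]
```

Run:
```python
import cv2
p=cv2.imread("pics/top0.png")[80:320,130:430];cv2.imwrite("pics/top0c.png",cv2.resize(p,None,fx=2.5,fy=2.5,interpolation=cv2.INTER_CUBIC))
```

```text
(no output)
```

View pics/top0c.png

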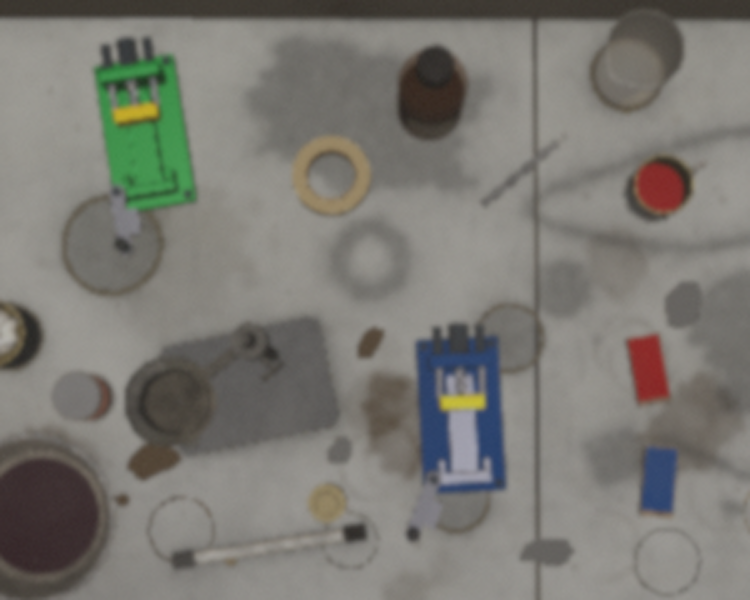

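The image shows two candidate holders: blue at (315,244), with yellow jaw (315,240) and keeper knob (295,293), and the green look-alike at (189,132), which I leave alone. The blue one fits. The red rectangle at (389,227) is the red panel, because the red disc at (394,154) is round. The blue panel is at (394,272), brass weight at (261,281) and jar at (163,238).

```bash
cat > h.py <<'E'
import cv2,numpy as np
from bench import arm
def ray(m,u,v,z):
    """pinhole pixel -> world point at height z"""
    T=np.array(m["cam_to_world"]);d=T[:3,:3]@np.array([(u-m["cx"])/m["fx"],(v-m["cy"])/m["fy"],1])
    return T[:3,3]+d*(z-T[2,3])/d[2]
def rects(img,m,roi,kind,z):
    """min-area rects of a colour (rgb img) in roi (l,t,r,b), in world mm at height z"""
    hsv=cv2.cvtColor(img,cv2.COLOR_RGB2HSV).astype(int);H,S,V=hsv[...,0],hsv[...,1],hsv[...,2]
    k={"red":((H<8)|(H>170))&(S>130),"blue":(H>100)&(H<130)&(S>110),"yellow":(H>20)&(H<35)&(S>130),"black":V<65}[kind]&(V>(0 if kind=="black" else 60))
    M=np.zeros(k.shape,np.uint8);l,t,r,b=roi;M[t:b,l:r]=k[t:b,l:r]
    out=[]
    for c in cv2.findContours(M,cv2.RETR_EXTERNAL,cv2.CHAIN_APPROX_NONE)[0]:
        if len(c)<8: continue
        w=np.array([ray(m,*p[0],z)[:2] for p in c],np.float32)
        out.append((np.round(cv2.minAreaRect(w)[0],1),np.round(cv2.minAreaRect(w)[1],1),round(cv2.minAreaRect(w)[2],2),len(c)))
    return sorted(out,key=lambda o:-o[3])[:3]
E
python3 - <<'E'
from h import *
p=cv2.imread("pics/top0.png")[:,:,::-1].copy();m=arm.camera_model("top");d=np.load("pics/top0.npy")
print("red",rects(p,m,(370,205,410,250),"red",8))
print("bluep",rects(p,m,(375,250,415,295),"blue",8))
print("base",rects(p,m,(285,205,340,285),"blue",12))
print("jaw",rects(p,m,(300,225,335,255),"yellow",54))
print("knob",rects(p,m,(285,283,310,305),"black",70))
def dep(u,v):
    z=d[v,u];T=m["cam_to_world"];return np.round(T@[(u-m["cx"])/m["fx"]*z,(v-m["cy"])/m["fy"]*z,z,1],1)[:3]
for q in[(389,227),(394,272),(330,262),(295,293),(315,255),(350,240),(261,281),(163,238)]:print(q,dep(*q))
E
```

```text
red [(array([ 575.6, -421.1]), array([60.6, 29.7]), 9.72, 66)]
bluep [(array([ 463.7, -430.7]), array([25.8, 57.3]), 84.87, 62)]
base [(array([ 532.4, -230.6]), array([139.4,  78.2]), 2.8, 271), (array([ 455.6, -238.7]), array([ 4.2, 55.2]), 4.59, 44)]
jaw [(array([ 540.8, -230.2]), array([11.2, 41.8]), 4.59, 38)]
knob []
(389, 227) [ 575.6 -421.1    8.7]
(394, 272) [ 462.5 -432.4    8.4]
(330, 262) [ 487.1 -271.3   13.7]
(295, 293) [ 414.4 -182.4   70.9]
(315, 255) [ 504.7 -232.6   31.7]
(350, 240) [ 542.5 -322.8    5.2]
(261, 281) [440.2 -99.2  31.9]
(163, 238) [544.7 137.   68.2]
```

```bash
cat >> h.py <<'E'
from scipy.spatial.transform import Rotation as R
def go(x,y,z,yaw,pr=True):
    """delta (tool axes, cm; turn deg) from measured pose to a tool-down pose with tool x at yaw deg"""
    s=arm.read_state();q=R.from_quat(s["ee_rot"]);c=np.radians(yaw)
    t=R.from_matrix(np.array([[np.cos(c),np.sin(c),0],[np.sin(c),-np.cos(c),0],[0,0,-1]]))
    d=q.inv().apply(np.array([x,y,z])-s["position"])/10;r=(q.inv()*t).as_rotvec(degrees=True)
    print("t",round(s["clock"],2),"pos",np.round(s["position"],1),"w",round(s["gripper_width"],1),"d cm",np.round(d,2),"rot",np.round(r,2),"F",np.round(s["contact_force"],1))
E
python3 - <<'E'
from h import *
go(575.6,-421.1,150,189.7)
print(arm.camera_model("wrist"))
E
```

```text
t 0.7 pos [ 234.  -579.5  231.3] w 85.3 d cm [-37.6    1.9    8.13] rot [-0.    0.   12.29] F [ 0.3  0.9 -0.5]
{'fx': 325.19226210127806, 'fy': 325.19226210127806, 'cx': 280.91547216202713, 'cy': 214.53183673717507, 'cam_to_world': array([[-3.73762768e-01,  8.96126646e-01,  2.39287334e-01,
         1.73818170e+02],
       [ 9.27523729e-01,  3.60815169e-01,  9.75302314e-02,
        -6.05449869e+02],
       [ 1.06093920e-03,  2.58397850e-01, -9.66038004e-01,
         3.73483484e+02],
       [ 0.00000000e+00,  0.00000000e+00,  0.00000000e+00,
         1.00000000e+00]])}
```

Request:
{"api": "send_rows", "payload": {"targets": [{"x":-3.76,"y":0.19,"z":0.81,"gripper":-1},{"x":-3.76,"y":0.19,"z":0.81,"gripper":-1},{"x":-3.76,"y":0.19,"z":0.81,"gripper":-1},{"x":-3.76,"y":0.19,"z":0.81,"gripper":-1},{"x":-3.76,"y":0.19,"z":0.81,"gripper":-1}]}}

```text
$.targets[0]: bad value
```

Request:
{"api": "send_rows", "payload": {"targets": [{"x":-3.76,"y":0.19,"z":0.81,"gripper":-1},{"x":-3.76,"y":0.19,"z":0.81,"gripper":-1},{"x":-3.76,"y":0.19,"z":0.81,"gripper":-1},{"x":-3.76,"y":0.19,"z":0.81,"az":6.1,"gripper":-1},{"az":6.1,"gripper":-1}]}}

```text
$.targets[0]: bad value
```

```bash
cat >> h.py <<'E'
def wray(m,u,v,z):
    """fisheye (equidistant) pixel -> world point at height z"""
    a=np.array([(u-m["cx"])/m["fx"],(v-m["cy"])/m["fy"]]);r=np.hypot(*a)+1e-12
    T=np.array(m["cam_to_world"]);d=T[:3,:3]@np.array([*(a/r*np.sin(r)),np.cos(r)])
    return T[:3,3]+d*(z-T[2,3])/d[2]
E
python3 - <<'E'
from h import *
import h
go(575.6,-421.1,150,189.7)
m=arm.camera_model("wrist");p,d=arm.get_image("wrist");cv2.imwrite("pics/w1.png",p[:,:,::-1])
h.ray=wray
print("red",rects(p,m,(0,0,560,420),"red",8))
print("blue",rects(p,m,(0,0,560,420),"blue",8))
E
```

```text
t 0.7 pos [ 234.  -579.5  231.3] w 85.3 d cm [-37.6    1.9    8.13] rot [-0.    0.   12.29] F [ 0.3  0.9 -0.5]
red []
blue [(array([ 455.6, -213.1]), array([14.4, 39. ]), 1.69, 39)]
```

View pics/w1.png

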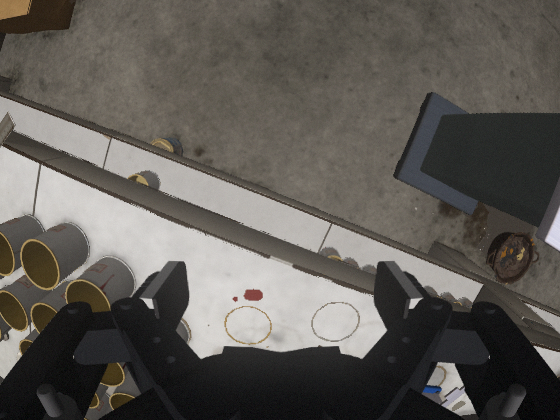

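The move was refused, so nothing has moved; each row probably needs all seven numbers. The wrist picture still shows the start pose: fingertips at (170,290) and (395,290) over bare bench.

Request:
{"api": "send_rows", "payload": {"targets": [{"x":-3.76,"y":0.19,"z":0.81,"ax":0,"ay":0,"az":0,"gripper":-1},{"x":-3.76,"y":0.19,"z":0.81,"ax":0,"ay":0,"az":0,"gripper":-1},{"x":-3.76,"y":0.19,"z":0.81,"ax":0,"ay":0,"az":0,"gripper":-1},{"x":-3.76,"y":0.19,"z":0.81,"ax":0,"ay":0,"az":0,"gripper":-1},{"x":-3.76,"y":0.19,"z":0.81,"ax":0,"ay":0,"az":0,"gripper":-1}]}}

```text
clock: 1.17
position: [406.2, -499.5, 190.7]
ee_rot: [-0.191, 0.982, -0.0, 0.0]
contact_force: [0.6, -1.2, 0.8]
gripper_width: 85.6
grasp_force: 0.0
```

Request:
{"api": "send_rows", "payload": {"targets": [{"x":-3.76,"y":0.19,"z":0.81,"ax":0,"ay":0,"az":0,"gripper":-1},{"x":-3.76,"y":0.19,"z":0.81,"ax":0,"ay":0,"az":0,"gripper":-1},{"x":-3.76,"y":0.19,"z":0.81,"ax":0,"ay":0,"az":0,"gripper":-1},{"x":-3.76,"y":0.19,"z":0.81,"ax":0,"ay":0,"az":6.1,"gripper":-1},{"x":0,"y":0,"z":0,"ax":0,"ay":0,"az":6.1,"gripper":-1}]}}

```text
clock: 1.58
position: [546.4, -433.2, 155.5]
ee_rot: [-0.086, 0.996, 0.001, -0.0]
contact_force: [-1.2, -0.3, -0.6]
gripper_width: 85.6
grasp_force: 0.0
```

Run:
```python
from h import *
import h
go(575.6,-421.1,150,189.7)
m=arm.camera_model("wrist");p,d=arm.get_image("wrist");cv2.imwrite("pics/w2.png",p[:,:,::-1])
h.ray=wray
print("red",rects(p,m,(0,0,560,420),"red",8))
print("blue",rects(p,m,(0,0,560,420),"blue",8))
```

```text
t 1.58 pos [ 546.4 -433.2  155.5] w 85.6 d cm [-3.09  0.7   0.55] rot [ 0.09 -0.05  0.13] F [-1.2 -0.3 -0.6]
red [(array([ 575.2, -423.5]), array([63.4, 32.1]), 9.62, 193), (array([ 382.7, -558. ]), array([16.1, 22.9]), 22.87, 60), (array([ 397.7, -577.7]), array([7.4, 5.1]), 12.72, 19)]
blue [(array([ 527.5, -232.7]), array([155.7,  83.5]), 2.87, 440), (array([ 462.7, -432.9]), array([31.3, 63.3]), 84.77, 200), (array([ 599.7, -187.9]), array([16.2, 73.4]), 2.81, 110)]
```

View pics/w2.png

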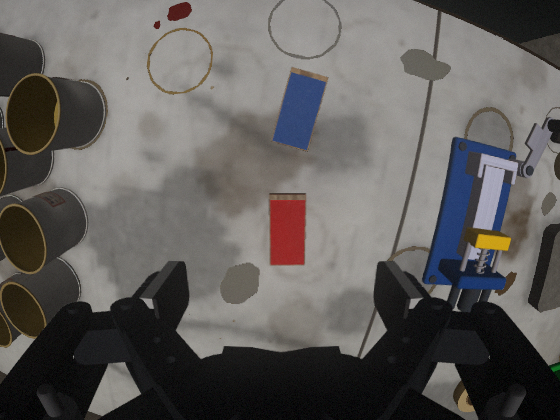

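The panel's red rectangle is at (288,231), with a bare wood strip at its top end (row ~196), so the true centre lies slightly toward -x. The holder is at right: jaw (490,240), stop (497,163), knob (553,130). I'll compute the full-length ends and the holder pose.

```bash
python3 - <<'E'
from h import *
import h
m=arm.camera_model("wrist");p=cv2.imread("pics/w2.png")[:,:,::-1].copy()
print([tuple(p[r,287]) for r in range(186,204)])
for r in(190,192,194,196,199,200,264,265,266):print(r,np.round(wray(m,287,r,8),1))
h.ray=wray
print("base12",rects(p,m,(420,120,530,300),"blue",12))
print("jaw54",rects(p,m,(450,220,520,260),"yellow",54))
print("knob70",rects(p,m,(515,110,560,185),"black",70), np.round(wray(m,553,129,70),1))
E
python3 -c "
import cv2
p=cv2.imread('pics/w2.png')[100:310,400:560];cv2.imwrite('pics/w2c.png',cv2.resize(p,None,fx=2.8,fy=2.8,interpolation=cv2.INTER_CUBIC))"
```

```text
[(np.uint8(143), np.uint8(141), np.uint8(137)), (np.uint8(148), np.uint8(144), np.uint8(140)), (np.uint8(147), np.uint8(143), np.uint8(138)), (np.uint8(144), np.uint8(140), np.uint8(138)), (np.uint8(146), np.uint8(143), np.uint8(138)), (np.uint8(145), np.uint8(142), np.uint8(138)), (np.uint8(145), np.uint8(141), np.uint8(136)), (np.uint8(64), np.uint8(56), np.uint8(47)), (np.uint8(85), np.uint8(65), np.uint8(53)), (np.uint8(120), np.uint8(101), np.uint8(86)), (np.uint8(120), np.uint8(102), np.uint8(83)), (np.uint8(122), np.uint8(104), np.uint8(84)), (np.uint8(121), np.uint8(100), np.uint8(86)), (np.uint8(121), np.uint8(102), np.uint8(84)), (np.uint8(163), np.uint8(48), np.uint8(44)), (np.uint8(150), np.uint8(45), np.uint8(44)), (np.uint8(147), np.uint8(44), np.uint8(43)), (np.uint8(141), np.uint8(45), np.uint8(41))]
190 [ 532.6 -431.9    8. ]
192 [ 534.4 -431.6    8. ]
194 [ 536.2 -431.3    8. ]
196 [ 538.1 -430.9    8. ]
199 [ 540.8 -430.5    8. ]
200 [ 541.7 -430.3    8. ]
264 [ 604.3 -419.5    8. ]
265 [ 605.3 -419.3    8. ]
266 [ 606.4 -419.1    8. ]
base12 [(array([ 525.5, -236.2]), array([154. ,  82.6]), 2.56, 440), (array([ 597.1, -192.3]), array([16. , 72.6]), 2.53, 110), (array([ 507.4, -201. ]), array([52.8, 12.6]), 2.63, 107)]
jaw54 [(array([ 535.8, -236.3]), array([18. , 48.6]), 2.91, 125)]
knob70 [(array([ 447.1, -234.6]), array([11.2, 49.5]), 83.59, 129), (array([ 420.9, -204.2]), array([21. , 18.4]), 14.06, 62), (array([ 451.7, -189.6]), array([24.9,  8.1]), 19.2, 52)] [ 419.5 -204.9   70. ]
```

View pics/w2c.png

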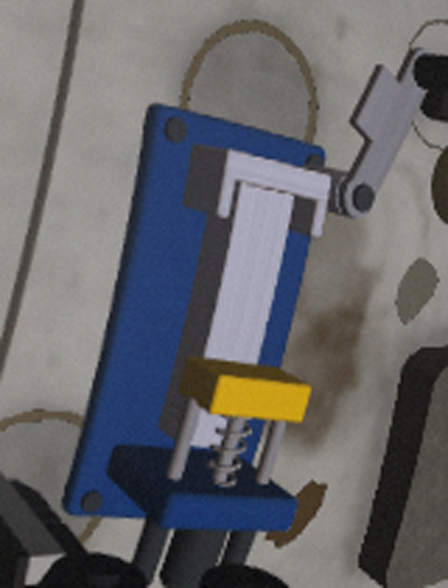

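```bash
python3 -c "
from h import *
go(572,-423.5,60,189.6);s=arm.read_state();print(s['position'])"
```

```text
t 1.63 pos [ 544.1 -434.5  156.3] w 85.5 d cm [-2.95  0.61  9.62] rot [ 0.1  -0.1  -0.05] F [-0.3 -0.3 -1. ]
[ 544.07379509 -434.50817731  156.27321662]
```

Request:
{"api": "send_rows", "payload": {"targets": [{"x":-1,"y":0.2,"z":3,"ax":0,"ay":0,"az":0,"gripper":-1},{"x":-1,"y":0.2,"z":3.3,"ax":0,"ay":0,"az":0,"gripper":-1},{"x":-0.95,"y":0.2,"z":3.3,"ax":0,"ay":0,"az":0,"gripper":-1},{"x":0,"y":0,"z":0,"ax":0,"ay":0,"az":0,"gripper":-0.3},{"x":0,"y":0,"z":0,"ax":0,"ay":0,"az":0,"gripper":-0.3}]}}

```text
clock: 2.05
position: [568.0, -425.9, 60.5]
ee_rot: [-0.086, 0.996, 0.001, -0.002]
contact_force: [0.5, 0.1, 1.2]
gripper_width: 64.0
grasp_force: 0.0
```

Run:
```python
from h import *
import h
go(572,-423.5,1,189.6)
m=arm.camera_model("wrist");p,d=arm.get_image("wrist");cv2.imwrite("pics/w3.png",p[:,:,::-1])
h.ray=wray
print("red",rects(p,m,(0,0,560,420),"red",8))
```

```text
t 2.05 pos [ 568.  -425.9   60.5] w 64.0 d cm [-0.46  0.15  5.95] rot [ 0.13 -0.24  0.27] F [0.5 0.1 1.2]
red [(array([ 575.1, -423.6]), array([63.9, 32.2]), 10.1, 284)]
```

View pics/w3.png

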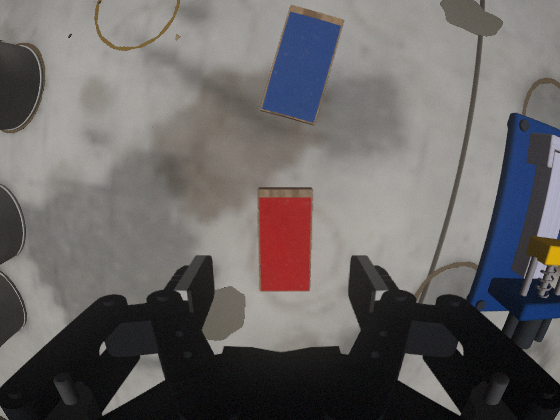

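The red panel at (285,239) lies centred between the open fingers, aligned, and matches the first measurement. Next: descend and grip.

Request:
{"api": "send_rows", "payload": {"targets": [{"x":-0.4,"y":0.1,"z":2.5,"ax":0,"ay":0,"az":0,"gripper":-0.3},{"x":0,"y":0,"z":2.3,"ax":0,"ay":0,"az":0,"gripper":-0.3},{"x":0,"y":0,"z":1.1,"ax":0,"ay":0,"az":0,"gripper":-0.3},{"x":0,"y":0,"z":0,"ax":0,"ay":0,"az":0,"gripper":-0.3},{"x":0,"y":0,"z":0,"ax":0,"ay":0,"az":0,"gripper":-0.2}]}}

```text
clock: 2.52
position: [573.6, -425.4, 5.1]
ee_rot: [-0.085, 0.996, -0.001, 0.001]
contact_force: [0.2, -0.7, 0.6]
gripper_width: 51.2
grasp_force: 0.0
```

```bash
python3 -c "
from h import *
for i in range(3):
    go(572,-424,1,189.7);arm.get_image('wrist')"
```

```text
t 2.52 pos [ 573.6 -425.4    5.1] w 51.2 d cm [0.13 0.16 0.41] rot [-0.1   0.07  0.1 ] F [ 0.2 -0.7  0.6]
t 2.57 pos [ 574.2 -425.5    5.9] w 51.5 d cm [0.19 0.19 0.49] rot [-0.15  0.15  0.11] F [0.5 0.5 0.2]
t 2.62 pos [ 574.4 -425.5    6.1] w 51.2 d cm [0.22 0.19 0.51] rot [-0.17  0.18  0.11] F [-0.6  0.3 -0.4]
```

Request:
{"api": "send_rows", "payload": {"targets": [{"x":0.2,"y":0.15,"z":0.5,"ax":0,"ay":0,"az":0,"gripper":-0.2},{"x":0,"y":0,"z":0,"ax":0,"ay":0,"az":0,"gripper":0.3},{"x":0,"y":0,"z":0,"ax":0,"ay":0,"az":0,"gripper":1},{"x":0,"y":0,"z":0,"ax":0,"ay":0,"az":0,"gripper":1},{"x":0,"y":0,"z":0,"ax":0,"ay":0,"az":0,"gripper":1}]}}

```text
clock: 3.08
position: [571.5, -423.5, -0.3]
ee_rot: [-0.086, 0.996, -0.001, 0.0]
contact_force: [-0.4, 0.3, 5.2]
gripper_width: 31.7
grasp_force: 62.1
```

Request:
{"api": "send_rows", "payload": {"targets": [{"x":0,"y":0,"z":0,"ax":0,"ay":0,"az":0,"gripper":1},{"x":0,"y":0,"z":0,"ax":0,"ay":0,"az":0,"gripper":1}]}}

```text
clock: 3.25
position: [571.4, -423.5, -0.3]
ee_rot: [-0.086, 0.996, -0.001, 0.0]
contact_force: [-1.3, 0.7, 5.7]
gripper_width: 31.9
grasp_force: 62.1
```

Request:
{"api": "send_rows", "payload": {"targets": [{"x":0,"y":0,"z":-1.5,"ax":0,"ay":0,"az":0,"gripper":1},{"x":0,"y":0,"z":-3,"ax":0,"ay":0,"az":0,"gripper":1},{"x":0,"y":0,"z":-3,"ax":0,"ay":0,"az":0,"gripper":1},{"x":0,"y":0,"z":-3,"ax":0,"ay":0,"az":0,"gripper":1},{"x":0,"y":0,"z":-1.5,"ax":0,"ay":0,"az":0,"gripper":1}]}}

```text
clock: 3.67
position: [572.5, -424.1, 122.6]
ee_rot: [-0.086, 0.996, -0.002, 0.002]
contact_force: [0.7, -0.7, 0.9]
gripper_width: 31.5
grasp_force: 60.2
```

Run:
```python
from h import *
go(480,-250,120,182.7)
```

```text
t 3.67 pos [ 572.5 -424.1  122.6] w 31.5 d cm [ 6.14 18.74  0.16] rot [-0.21  0.26  7.13] F [ 0.7 -0.7  0.9]
```

Request:
{"api": "send_rows", "payload": {"targets": [{"x":1.0,"y":2.2,"z":0,"ax":0,"ay":0,"az":3,"gripper":1},{"x":1.0,"y":2.2,"z":0,"ax":0,"ay":0,"az":2,"gripper":1},{"x":1.0,"y":2.2,"z":0,"ax":0,"ay":0,"az":2,"gripper":1},{"x":1,"y":1,"z":0,"ax":0,"ay":0,"az":0,"gripper":1},{"x":0,"y":0,"z":0,"ax":0,"ay":0,"az":0,"gripper":1}]}}

```text
clock: 4.08
position: [520.5, -349.7, 118.3]
ee_rot: [-0.025, 1.0, 0.001, -0.001]
contact_force: [0.0, 0.2, -0.0]
gripper_width: 32.0
grasp_force: 60.2
```

Run:
```python
from h import *
import h
for i in range(3): arm.get_image("wrist")
go(540,-345,120,182.7)
m=arm.camera_model("wrist");p,d=arm.get_image("wrist");cv2.imwrite("pics/w4.png",p[:,:,::-1]);np.save("pics/w4.npy",d);np.save("pics/m4.npy",m,allow_pickle=True)
h.ray=wray
print("base12",rects(p,m,(340,0,560,420),"blue",12))
print("jaw54",rects(p,m,(340,0,560,420),"yellow",54))
cv2.imwrite("pics/w4c.png",cv2.resize(p[:330,220:,::-1],None,fx=1.8,fy=1.8,interpolation=cv2.INTER_CUBIC))
```

```text
t 4.23 pos [ 523.2 -352.4  118.5] w 32.1 d cm [-1.71  0.65 -0.15] rot [-0.03  0.04  0.11] F [ 0.6  0.9 -0.5]
base12 [(array([ 524.7, -235.3]), array([149.7,  82. ]), 2.64, 528), (array([ 511.5, -202.5]), array([57.7, 17.4]), 3.21, 150), (array([ 605.4, -190.3]), array([17.5, 48. ]), 3.66, 89)]
jaw54 [(array([ 535.8, -234.9]), array([20.1, 46.2]), 3.91, 196), (array([796.9,  64.1]), array([69.6, 24.5]), 69.38, 46), (array([ 528.1, -243.3]), array([4. , 1.6]), 62.71, 13)]
```

View pics/w4c.png

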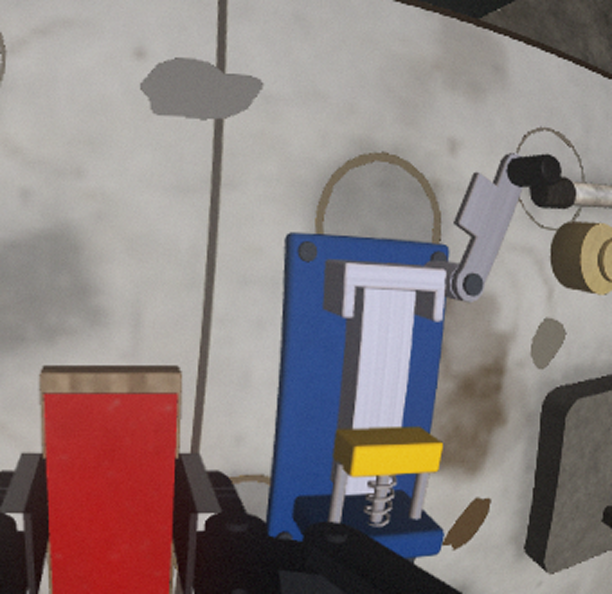

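The view is clear, in crop pixels: stop inner edge (395,289), jaw top front edge (358,447) to (441,441), hinge (472,285), keeper knob about (545,167), just beside the rod's black end at (555,192). The panel is held square. Next I fit the holder pose.

Run:
```python
from h import *
m=np.load("pics/m4.npy",allow_pickle=True).item();d=np.load("pics/w4.npy")
P=[("stopL",356,289,36,(-35,-19.5)),("stopR",433,290,36,(-35,19.5)),("jawL",358,447,54,(27,-22)),("jawR",441,441,54,(27,22)),("hinge",472,285,45,(-40,32))]
A=[];B=[]
T=np.array(m["cam_to_world"])
def dp(u,v):
    a=np.array([(u-m["cx"])/m["fx"],(v-m["cy"])/m["fy"]]);r=np.hypot(*a);z=d[int(round(v)),int(round(u))]
    return np.round(T[:3,:3]@np.array([*(a/r*np.tan(r)),1])*z+T[:3,3],1)
for n,u,v,z,h in P:
    u,v=u/1.8+220,v/1.8;w=wray(m,u,v,z);print(n,np.round(w,1),dp(u,v));A.append(h);B.append(w[:2])
A=np.array(A);B=np.array(B)
def fit(A,B):
    a,b=A-A.mean(0),B-B.mean(0);th=np.arctan2((a[:,0]*b[:,1]-a[:,1]*b[:,0]).sum(),(a*b).sum());c,s=np.cos(th),np.sin(th);Rm=np.array([[c,-s],[s,c]]);t=B.mean(0)-Rm@A.mean(0)
    return np.degrees(th),t,(A@Rm.T+t-B)
th,t,e=fit(A,B);print(th,t);print(np.round(e,1))
for q in[(545,165),(548,166),(512,168)]:
    print("knob",np.round(wray(m,q[0]/1.8+220,q[1]/1.8,70),1),dp(q[0]/1.8+220,q[1]/1.8))
# held panel
for q in[(45,392),(178,392),(40,372),(180,372),(110,372),(100,500)]:print("pan",q,dp(q[0]/1.8+220,q[1]/1.8))
s=arm.read_state();print(s["position"])
```

```text
stopL [ 472.5 -255.7   36. ] [ 473.4 -249.5   22.1]
stopR [ 469.2 -218.2   36. ] [ 469.2 -217.7   35.3]
jawL [ 534.  -253.1   54. ] [ 534.3 -252.7   53.1]
jawR [ 530.8 -212.9   54. ] [ 550.4 -173.8   -2. ]
hinge [ 464.4 -203.7   45. ] [ 464.3 -205.8   48. ]
3.3783455144553374 [ 505.74411499 -234.44403402]
[[-0.6 -0.2]
 [ 0.4  1.1]
 [-0.  -1.7]
 [ 0.7  2. ]
 [-0.5 -1.2]]
knob [ 411.1 -187.8   70. ] [ 411.  -187.5   69.6]
knob [ 411.1 -186.1   70. ] [ 411.3 -186.7   70.7]
knob [ 416.1 -205.8   70. ] [ 411.5 -189.5   49.3]
pan (45, 392) [ 496.5 -370.6  125.7]
pan (178, 392) [ 494.7 -338.9  126.7]
pan (40, 372) [ 5.227e+02 -3.859e+02 -1.000e-01]
pan (180, 372) [ 490.3 -338.5  124.6]
pan (110, 372) [ 490.8 -355.3  125.6]
pan (100, 500) [ 523.8 -356.2  127.1]
[ 523.27875391 -352.59203424  118.30967522]
```

```bash
cat >> h.py <<'E'
def hol(hx,hy,z,O=(505.7,-233.9),th=3.2,dyaw=0):
    c,s=np.cos(np.radians(th)),np.sin(np.radians(th));go(O[0]+c*hx-s*hy,O[1]+s*hx+c*hy,z,180+th+dyaw)
E
python3 -c "
from h import *
hol(-14,0,80)"
```

```text
t 4.28 pos [ 523.3 -352.6  118.3] w 31.8 d cm [ 2.58 11.93  3.82] rot [-0.02  0.03 -0.42] F [ 0.7 -1.2 -0.6]
```

Request:
{"api": "send_rows", "payload": {"targets": [{"x":0.86,"y":3,"z":0,"ax":0,"ay":0,"az":-0.4,"gripper":1},{"x":0.86,"y":3,"z":0,"ax":0,"ay":0,"az":0,"gripper":1},{"x":0.86,"y":3,"z":0,"ax":0,"ay":0,"az":0,"gripper":1},{"x":0,"y":2.9,"z":1.9,"ax":0,"ay":0,"az":0,"gripper":1},{"x":0,"y":0,"z":1.9,"ax":0,"ay":0,"az":0,"gripper":1}]}}

```text
clock: 4.7
position: [491.1, -231.9, 81.2]
ee_rot: [-0.029, 1.0, 0.0, 0.002]
contact_force: [-0.6, -0.5, -1.0]
gripper_width: 32.5
grasp_force: 60.2
```

Run:
```python
from h import *
for i in range(3): arm.get_image("wrist")
hol(-14,0,80)
m=arm.camera_model("wrist");p,d=arm.get_image("wrist");cv2.imwrite("pics/w5.png",p[:,:,::-1]);np.save("pics/w5.npy",d);np.save("pics/m5.npy",m,allow_pickle=True)
cv2.imwrite("pics/w5c.png",cv2.resize(p[100:400,100:460,::-1],None,fx=2,fy=2,interpolation=cv2.INTER_CUBIC))
```

```text
t 4.85 pos [ 490.4 -234.6   79.4] w 32.0 d cm [-0.13 -0.01 -0.06] rot [ 0.02 -0.16  0.02] F [ 0.3 -0.2  0.6]
```

View pics/w5c.png

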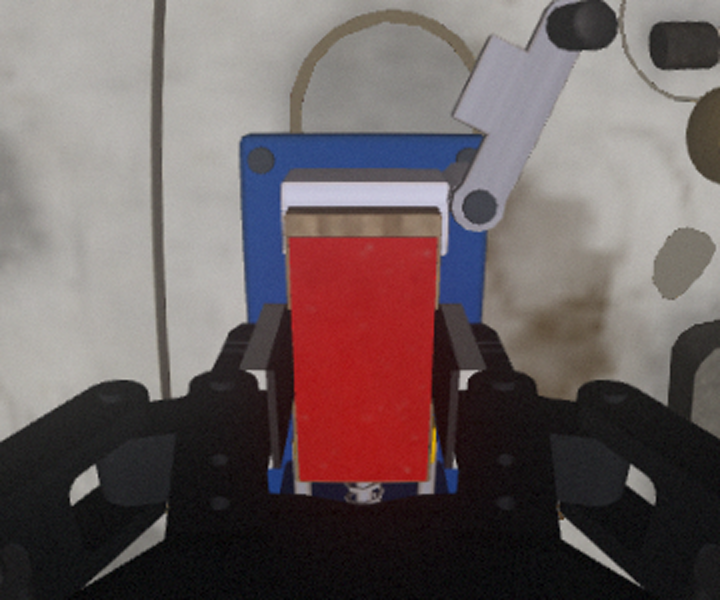

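The panel sits over the holder, nearly centred on the stop: stop outer edge spans crop (282,183) to (448,183), panel end (286,213) to (440,213). The hinge is at (480,207), the knob top at (582,25).

Run:
```python
from h import *
m=np.load("pics/m5.npy",allow_pickle=True).item()
O=np.array([505.7,-233.9]);c,s=np.cos(np.radians(3.2)),np.sin(np.radians(3.2));M=np.array([[c,s],[-s,c]])
for n,u,v,z in[("stopbackL",282,183,36),("stopbackR",448,183,36),("cheekendR",448,253,36),("hinge",480,207,45),("panelL",286,210,88),("panelR",440,210,88),("panFarL",296,481,88),("panFarR",432,481,88),("stripL",290,236,88),("stripR",438,236,88),("knob",582,25,70),("baseL",242,137,12),("baseR",470,135,12)]:
    w=wray(m,u/2+100,v/2+100,z);print(n,"world",np.round(w[:2],1),"holder",np.round(M@(w[:2]-O),1))
print("tcp holder",M@(np.array([490.4,-234.6])-O))
```

```text
stopbackL world [ 462.3 -260.9] holder [-44.8 -24.5]
stopbackR world [ 459.6 -212.5] holder [-44.8  23.9]
cheekendR world [ 480.9 -210.6] holder [-23.5  24.6]
hinge world [ 464.3 -204.1] holder [-39.7  32.1]
panelL world [ 457.9 -254. ] holder [-48.9 -17.4]
panelR world [ 456.1 -221.4] holder [-48.8  15.3]
panFarL world [ 527.7 -250.6] holder [ 21.  -17.9]
panFarR world [ 525.8 -216.4] holder [21.1 16.4]
stripL world [ 463.6 -253. ] holder [-43.1 -16.7]
stripR world [ 461.8 -221.3] holder [-43.1  15. ]
knob world [ 412.7 -187.7] holder [-90.3  51.3]
baseL world [ 452.3 -277.3] holder [-55.8 -40.4]
baseR world [ 447.6 -203. ] holder [-56.3  34.1]
tcp holder [-15.31521875   0.15516049]
```

Request:
{"api": "send_rows", "payload": {"targets": [{"x":0,"y":0.03,"z":1.5,"ax":0,"ay":0,"az":0,"gripper":1},{"x":0,"y":0,"z":1.5,"ax":0,"ay":0,"az":0,"gripper":1},{"x":0,"y":0,"z":0.8,"ax":0,"ay":0,"az":0,"gripper":1},{"x":0,"y":0,"z":0,"ax":0,"ay":0,"az":0,"gripper":1},{"x":0,"y":0,"z":0,"ax":0,"ay":0,"az":0,"gripper":1}]}}

```text
clock: 5.32
position: [491.0, -235.1, 42.8]
ee_rot: [-0.027, 1.0, -0.0, 0.0]
contact_force: [0.6, 0.0, -0.2]
gripper_width: 32.4
grasp_force: 60.2
```

```bash
python3 -c "
from h import *
arm.get_image('wrist');hol(1.8,0.2,41.5)"
```

```text
t 5.37 pos [ 491.3 -234.9   43.2] w 32.3 d cm [-1.62  0.04  0.17] rot [-0.04  0.09 -0.03] F [0.1 0.1 0.3]
```

Request:
{"api": "send_rows", "payload": {"targets": [{"x":-0.3,"y":0.03,"z":0.2,"ax":0,"ay":0,"az":0,"gripper":1},{"x":-0.4,"y":0,"z":0,"ax":0,"ay":0,"az":0,"gripper":1},{"x":-0.4,"y":0,"z":0,"ax":0,"ay":0,"az":0,"gripper":1},{"x":-0.3,"y":0,"z":0,"ax":0,"ay":0,"az":0,"gripper":1},{"x":-0.2,"y":0,"z":0,"ax":0,"ay":0,"az":0,"gripper":1}]}}

```text
clock: 5.78
position: [504.6, -233.3, 40.6]
ee_rot: [-0.028, 1.0, 0.0, -0.002]
contact_force: [-7.2, -2.8, 4.3]
gripper_width: 32.3
grasp_force: 60.7
```

Request:
{"api": "send_rows", "payload": {"targets": [{"x":0,"y":0,"z":0,"ax":0,"ay":0,"az":0,"gripper":1},{"x":0,"y":0,"z":0,"ax":0,"ay":0,"az":0,"gripper":1}]}}

```text
clock: 5.95
position: [504.3, -233.3, 40.6]
ee_rot: [-0.028, 1.0, 0.0, -0.003]
contact_force: [-5.9, -1.8, 4.4]
gripper_width: 32.2
grasp_force: 60.7
```

Run:
```python
from h import *
hol(1.8,0.2,30)
m=arm.camera_model("wrist");p,d=arm.get_image("wrist");cv2.imwrite("pics/w6.png",p[:,:,::-1]);np.save("pics/m6.npy",m,allow_pickle=True)
cv2.imwrite("pics/w6c.png",cv2.resize(p[100:400,100:460,::-1],None,fx=2,fy=2,interpolation=cv2.INTER_CUBIC))
```

```text
t 5.95 pos [ 504.3 -233.3   40.6] w 32.2 d cm [-0.32 -0.05  1.06] rot [ 0.03 -0.29 -0.04] F [-5.9 -1.8  4.4]
```

View pics/w6c.png

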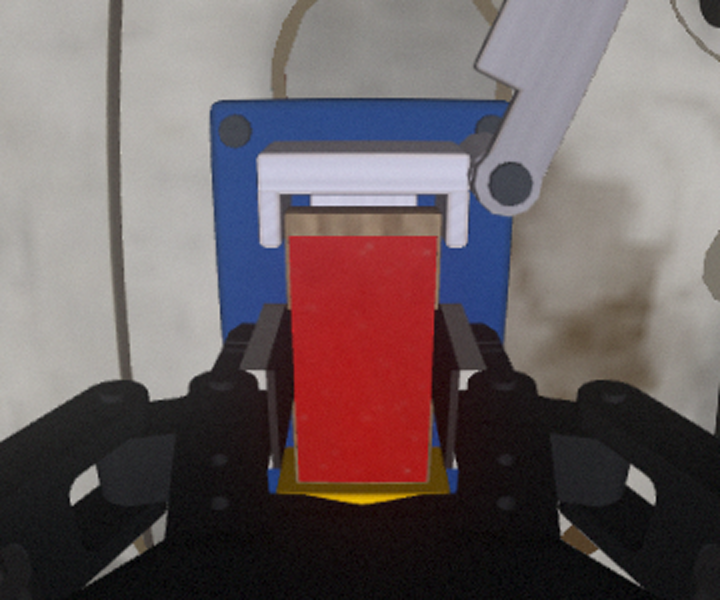

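Pressed in and centred between the cheeks (inner edges crop x 281 and 448, panel 286 to 440). At 6 N the jaw is at about 8 mm. I'll press 3 mm further, then lower.

Request:
{"api": "send_rows", "payload": {"targets": [{"x":-0.2,"y":0,"z":0,"ax":0,"ay":0,"az":0,"gripper":1},{"x":-0.15,"y":0,"z":0,"ax":0,"ay":0,"az":0,"gripper":1},{"x":0,"y":0,"z":0.3,"ax":0,"ay":0,"az":0,"gripper":1},{"x":0,"y":0,"z":0.3,"ax":0,"ay":0,"az":0,"gripper":1},{"x":0,"y":0,"z":0.2,"ax":0,"ay":0,"az":0,"gripper":1}]}}

```text
clock: 6.42
position: [506.9, -232.7, 32.3]
ee_rot: [-0.027, 1.0, 0.001, -0.003]
contact_force: [-7.5, 0.4, 4.9]
gripper_width: 32.0
grasp_force: 60.7
```

```bash
python3 -c "
from h import *
arm.get_image('wrist');hol(1.8,0.2,30)"
```

```text
t 6.47 pos [ 506.7 -232.7   31.9] w 32.1 d cm [-0.07 -0.1   0.19] rot [ 0.09 -0.41 -0.06] F [-6.9 -1.   5.1]
```

Request:
{"api": "send_rows", "payload": {"targets": [{"x":0,"y":-0.08,"z":0.15,"ax":0,"ay":0,"az":0,"gripper":1},{"x":0,"y":0,"z":0.1,"ax":0,"ay":0,"az":0,"gripper":1},{"x":0,"y":0,"z":0,"ax":0,"ay":0,"az":0,"gripper":1},{"x":0,"y":0,"z":0,"ax":0,"ay":0,"az":0,"gripper":1}]}}

```text
clock: 6.8
position: [506.8, -233.3, 29.7]
ee_rot: [-0.027, 1.0, 0.001, -0.004]
contact_force: [-6.6, -0.6, 3.0]
gripper_width: 32.0
grasp_force: 60.6
```

Request:
{"api": "send_rows", "payload": {"targets": [{"x":0,"y":0,"z":0.15,"ax":0,"ay":0,"az":0,"gripper":1},{"x":0,"y":0,"z":0,"ax":0,"ay":0,"az":0,"gripper":1},{"x":0,"y":0,"z":0,"ax":0,"ay":0,"az":0,"gripper":1}]}}

```text
clock: 7.05
position: [506.8, -233.3, 29.6]
ee_rot: [-0.028, 1.0, 0.001, -0.004]
contact_force: [-9.4, 1.9, 13.8]
gripper_width: 31.9
grasp_force: 61.5
```

Request:
{"api": "send_rows", "payload": {"targets": [{"x":0,"y":0,"z":0,"ax":0,"ay":0,"az":0,"gripper":0.1},{"x":0,"y":0,"z":0,"ax":0,"ay":0,"az":0,"gripper":-0.1},{"x":0,"y":0,"z":0,"ax":0,"ay":0,"az":0,"gripper":-0.15},{"x":0,"y":0,"z":0,"ax":0,"ay":0,"az":0,"gripper":-0.15}]}}

```text
clock: 7.38
position: [510.8, -233.6, 28.7]
ee_rot: [-0.028, 1.0, -0.0, 0.001]
contact_force: [0.6, -0.3, 0.2]
gripper_width: 49.0
grasp_force: 0.0
```

Request:
{"api": "send_rows", "payload": {"targets": [{"x":0,"y":0,"z":-2,"ax":0,"ay":0,"az":0,"gripper":-0.15},{"x":0,"y":0,"z":-3,"ax":0,"ay":0,"az":0,"gripper":-0.15},{"x":0,"y":0,"z":-3,"ax":0,"ay":0,"az":0,"gripper":-0.15},{"x":2,"y":0,"z":-2,"ax":0,"ay":0,"az":0,"gripper":-0.15},{"x":2,"y":0,"z":0,"ax":0,"ay":0,"az":0,"gripper":1}]}}

```text
clock: 7.8
position: [473.8, -236.7, 133.1]
ee_rot: [-0.029, 1.0, -0.002, 0.005]
contact_force: [-0.3, -0.7, -0.3]
gripper_width: 38.4
grasp_force: 0.0
```

Run:
```python
from h import *
for i in range(3): arm.get_image("wrist")
hol(-90,51,100)
m=arm.camera_model("wrist");p,d=arm.get_image("wrist");np.save("pics/w7.npy",d);np.save("pics/m7.npy",m,allow_pickle=True);cv2.imwrite("pics/w7.png",p[:,:,::-1])
cv2.imwrite("pics/w7c.png",cv2.resize(p[40:340,140:500,::-1],None,fx=2,fy=2,interpolation=cv2.INTER_CUBIC))
```

```text
t 7.95 pos [ 469.5 -235.9  129. ] w 15.7 d cm [5.38 5.09 2.9 ] rot [-0.    0.07 -0.04] F [-1.4  0.4  0. ]
```

View pics/w7c.png

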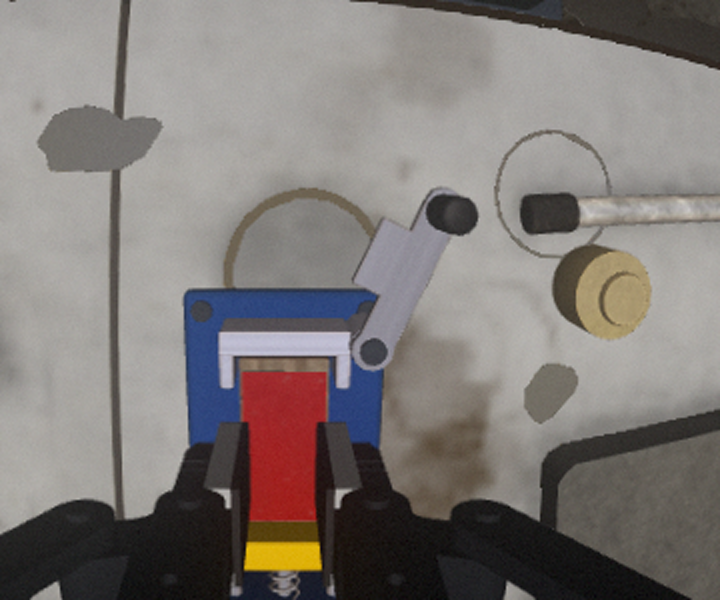

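The panel lies flat behind the stop with the yellow jaw on its end, edges centred between the cheeks. The knob top is at crop (460,213), the hinge at (373,350), and the rod's black end (550,213) lies lower. I'll check panel height and knob position.

Run:
```python
from h import *
m=np.load("pics/m7.npy",allow_pickle=True).item();d=np.load("pics/w7.npy");T=np.array(m["cam_to_world"])
O=np.array([505.7,-233.9]);c,s=np.cos(np.radians(3.2)),np.sin(np.radians(3.2));M=np.array([[c,s],[-s,c]])
def H(w):return np.round([*(M@(w[:2]-O)),w[2]],1)
def dp(u,v):
    a=np.array([(u-m["cx"])/m["fx"],(v-m["cy"])/m["fy"]]);r=np.hypot(*a);z=np.median(d[int(v)-1:int(v)+2,int(u)-1:int(u)+2])
    return T[:3,:3]@np.array([*(a/r*np.tan(r)),1])*z+T[:3,3]
for n,u,v,z in[("strip",284,364,38),("redL",250,385,38),("redR",320,385,38),("far",285,510,38),("far2",260,510,38),("jawtopedge",284,542,54),("hinge",373,350,45),("knob",460,213,70),("rod",552,213,20),("rod2",620,208,20)]:
    u,v=u/2+140,v/2+40;print(n,H(wray(m,u,v,z)),"depth",H(dp(u,v)))
k=M@(wray(m,460/2+140,213/2+40,70)[:2]-O)-[-40,32];a=np.arctan2(-k[1],-k[0]);print("keeper",a,np.hypot(*k),arm.read_state()["joints"])
th=a;hol(-40-56*np.cos(th),32-56*np.sin(th),95,dyaw=np.degrees(th))
```

```text
strip [-33.1  -0.5  38. ] depth [-32.9  -0.5  37.4]
redL [-24.9 -13.3  38. ] depth [-24.9 -13.3  38.1]
redR [-24.8  13.1  38. ] depth [-25.1  13.1  38.7]
far [28.8 -0.1 38. ] depth [29.  -0.1 37.6]
far2 [ 28.8 -10.2  38. ] depth [ 28.9 -10.3  37.8]
jawtopedge [34.3 -0.6 54. ] depth [35.  -0.5 52.9]
hinge [-40.4  31.8  45. ] depth [-41.2  31.3  48. ]
knob [-91.8  54.9  70. ] depth [-91.8  54.9  70. ]
rod [-91.2 108.7  20. ] depth [-91.1 110.3  16.5]
rod2 [-95.3 141.2  20. ] depth [-95.2 144.5  14.2]
keeper -0.4165070696601285 56.63098885163646 [-1.56384848e-01  3.19358355e-01 -3.77122162e-01  3.95868731e-05
 -8.73295783e-01 -1.35883295e+00]
t 8.0 pos [ 470.2 -235.9  128.6] w 8.4 d cm [5.57 5.47 3.36] rot [-0.    0.06 23.85] F [ 0.3 -0.1  0.2]
```

Request:
{"api": "send_rows", "payload": {"targets": [{"x":2.78,"y":2.73,"z":0,"ax":0,"ay":0,"az":0,"gripper":0.25},{"x":2.79,"y":2.74,"z":0,"ax":0,"ay":0,"az":0,"gripper":0.25},{"x":0,"y":0,"z":1,"ax":0,"ay":0,"az":7.1,"gripper":0.25},{"x":0,"y":0,"z":1,"ax":0,"ay":0,"az":7.1,"gripper":0.25},{"x":0,"y":0,"z":1,"ax":0,"ay":0,"az":7.1,"gripper":0.25}]}}

```text
clock: 8.42
position: [412.2, -183.9, 98.1]
ee_rot: [0.16, 0.987, -0.0, 0.001]
contact_force: [-0.2, 0.2, 0.1]
gripper_width: 31.8
grasp_force: 0.0
```

Request:
{"api": "send_rows", "payload": {"targets": [{"x":0,"y":0,"z":0,"ax":0,"ay":0,"az":2.5,"gripper":0.25},{"x":0,"y":0,"z":0,"ax":0,"ay":0,"az":0,"gripper":0.25},{"x":0,"y":0,"z":0,"ax":0,"ay":0,"az":0,"gripper":0.25}]}}

```text
clock: 8.67
position: [412.2, -184.3, 98.0]
ee_rot: [0.178, 0.984, -0.0, -0.0]
contact_force: [-0.7, -0.3, 0.4]
gripper_width: 31.9
grasp_force: 0.0
```

Run:
```python
from h import *
import h
arm.get_image("wrist")
th=-0.41;hol(-40-56*np.cos(th),32-56*np.sin(th),52,dyaw=np.degrees(th))
m=arm.camera_model("wrist");p,d=arm.get_image("wrist");cv2.imwrite("pics/w8.png",p[:,:,::-1])
cv2.imwrite("pics/w8c.png",cv2.resize(p[140:400,150:410,::-1],None,fx=2,fy=2,interpolation=cv2.INTER_CUBIC))
```

```text
t 8.72 pos [ 412.1 -184.3   98.2] w 32.1 d cm [ 0.05 -0.06  4.62] rot [-0.01  0.   -0.22] F [ 0.6  0.9 -0.1]
```

View pics/w8c.png

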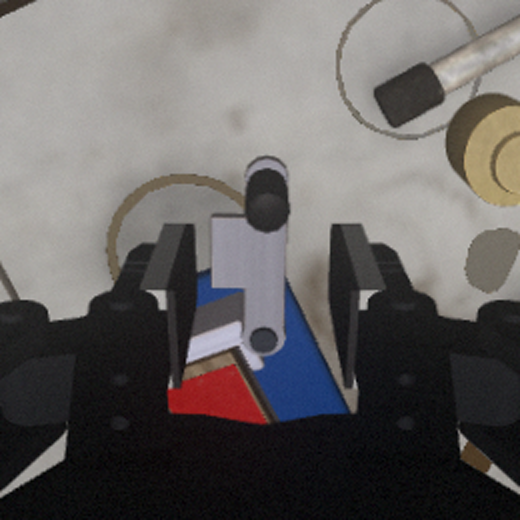

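The knob top at (268,212) lies between the fingers (inner faces 195 and 332), with the keeper in line with the tool. I'll go down around it and narrow the cage.

Request:
{"api": "send_rows", "payload": {"targets": [{"x":0.05,"y":0,"z":1.6,"ax":0,"ay":0,"az":0,"gripper":0.25},{"x":0,"y":0,"z":1.6,"ax":0,"ay":0,"az":0,"gripper":0.25},{"x":0,"y":0,"z":1.2,"ax":0,"ay":0,"az":0,"gripper":0.25},{"x":0,"y":0,"z":0,"ax":0,"ay":0,"az":0,"gripper":0.5},{"x":0,"y":0,"z":0,"ax":0,"ay":0,"az":0,"gripper":0.5}]}}

```text
clock: 9.18
position: [410.9, -184.3, 54.3]
ee_rot: [0.179, 0.984, -0.0, -0.0]
contact_force: [1.0, 0.5, -0.7]
gripper_width: 21.5
grasp_force: 0.0
```

Run:
```python
from h import *
th=-0.41;hol(-40-56*np.cos(th),32-56*np.sin(th),53,dyaw=np.degrees(th))
for a in(5,6,7):
    r=np.radians(a);print(a,"row shift cm: y",-5.6*np.sin(r),"x",-5.6*(1-np.cos(r)))
```

```text
t 9.18 pos [ 410.9 -184.3   54.3] w 21.5 d cm [-0.07 -0.03  0.13] rot [-0.03 -0.05 -0.28] F [ 1.   0.5 -0.7]
5 row shift cm: y -0.4880721593868857 x -0.021309690686224944
6 row shift cm: y -0.5853593942988594 x -0.030677385937669575
7 row shift cm: y -0.6824683230688259 x -0.04174155080859689
```

Request:
{"api": "send_rows", "payload": {"targets": [{"x":-0.03,"y":-0.585,"z":0,"ax":0,"ay":0,"az":-6,"gripper":0.5},{"x":-0.03,"y":-0.585,"z":0,"ax":0,"ay":0,"az":-6,"gripper":0.5},{"x":-0.03,"y":-0.585,"z":0,"ax":0,"ay":0,"az":-6,"gripper":0.5},{"x":-0.03,"y":-0.585,"z":0,"ax":0,"ay":0,"az":-6,"gripper":0.5},{"x":-0.03,"y":-0.585,"z":0,"ax":0,"ay":0,"az":-6,"gripper":0.5}]}}

```text
clock: 9.6
position: [408.9, -213.3, 55.6]
ee_rot: [-0.085, 0.996, -0.0, 0.001]
contact_force: [0.6, 0.6, -0.1]
gripper_width: 21.3
grasp_force: 0.3
```

```bash
cat >> h.py <<'E'
def kn(deg,z=53):
    th=np.radians(deg);hol(-40-56*np.cos(th),32-56*np.sin(th),z,dyaw=deg)
E
python3 -c "
from h import *
arm.get_image('wrist');kn(6.1)"
```

```text
t 9.65 pos [ 409.3 -214.    55.6] w 21.6 d cm [0.04 0.08 0.26] rot [-0.07  0.16  0.58] F [0.4 0.2 0.8]
```

Request:
{"api": "send_rows", "payload": {"targets": [{"x":-0.02,"y":-0.585,"z":0.1,"ax":0,"ay":0,"az":-6,"gripper":0.5},{"x":-0.03,"y":-0.585,"z":0,"ax":0,"ay":0,"az":-6,"gripper":0.5},{"x":-0.03,"y":-0.585,"z":0,"ax":0,"ay":0,"az":-6,"gripper":0.5},{"x":-0.03,"y":-0.585,"z":0,"ax":0,"ay":0,"az":-6,"gripper":0.5},{"x":-0.03,"y":-0.585,"z":0,"ax":0,"ay":0,"az":-6,"gripper":0.5}]}}

```text
clock: 10.07
position: [420.5, -239.6, 54.4]
ee_rot: [-0.338, 0.941, -0.0, 0.001]
contact_force: [0.8, 1.2, 0.6]
gripper_width: 21.6
grasp_force: 0.3
```

Request:
{"api": "send_rows", "payload": {"targets": [{"x":-0.03,"y":-0.585,"z":0,"ax":0,"ay":0,"az":-6,"gripper":0.5},{"x":-0.03,"y":-0.585,"z":0,"ax":0,"ay":0,"az":-6,"gripper":0.5},{"x":-0.03,"y":-0.585,"z":0,"ax":0,"ay":0,"az":-6,"gripper":0.5},{"x":-0.03,"y":-0.585,"z":0,"ax":0,"ay":0,"az":-6,"gripper":0.5},{"x":0,"y":0,"z":0,"ax":0,"ay":0,"az":0,"gripper":0.5}]}}

```text
clock: 10.48
position: [439.5, -254.5, 54.4]
ee_rot: [-0.526, 0.851, -0.001, 0.001]
contact_force: [0.2, 0.0, -0.2]
gripper_width: 21.3
grasp_force: 0.0
```

```bash
python3 -c "
from h import *
arm.get_image('wrist');kn(60)"
```

```text
t 10.53 pos [ 438.9 -254.2   54.2] w 21.1 d cm [0.01 0.01 0.12] rot [-0.11  0.02 -0.01] F [ 1.1 -0.6  0.6]
```

Request:
{"api": "send_rows", "payload": {"targets": [{"x":-0.03,"y":-0.585,"z":0,"ax":0,"ay":0,"az":-6,"gripper":0.5},{"x":-0.03,"y":-0.585,"z":0,"ax":0,"ay":0,"az":-6,"gripper":0.5},{"x":-0.03,"y":-0.585,"z":0,"ax":0,"ay":0,"az":-6,"gripper":0.5},{"x":-0.03,"y":-0.585,"z":0,"ax":0,"ay":0,"az":-6,"gripper":0.5},{"x":-0.03,"y":-0.585,"z":0,"ax":0,"ay":0,"az":-6,"gripper":0.5}]}}

```text
clock: 10.95
position: [466.0, -259.8, 53.9]
ee_rot: [0.728, -0.686, -0.0, 0.0]
contact_force: [-1.4, -0.1, 0.5]
gripper_width: 21.4
grasp_force: 0.4
```

Request:
{"api": "send_rows", "payload": {"targets": [{"x":0,"y":-0.2,"z":0,"ax":0,"ay":0,"az":0,"gripper":0.5},{"x":0,"y":-0.2,"z":0,"ax":0,"ay":0,"az":0,"gripper":0.5},{"x":0,"y":-0.1,"z":0,"ax":0,"ay":0,"az":0,"gripper":0.5},{"x":0,"y":0,"z":0,"ax":0,"ay":0,"az":0,"gripper":0.5}]}}

```text
clock: 11.28
position: [470.9, -259.4, 53.5]
ee_rot: [0.727, -0.687, -0.0, 0.0]
contact_force: [-1.2, -0.3, 0.5]
gripper_width: 21.4
grasp_force: 0.6
```

```bash
python3 -c "
from h import *
kn(92)"
```

```text
t 11.28 pos [ 470.9 -259.4   53.5] w 21.4 d cm [0.05 0.19 0.05] rot [ 0.03  0.01 -1.95] F [-1.2 -0.3  0.5]
```

Request:
{"api": "send_rows", "payload": {"targets": [{"x":0,"y":-0.15,"z":0,"ax":0,"ay":0,"az":0,"gripper":0.5},{"x":0,"y":-0.15,"z":0,"ax":0,"ay":0,"az":0,"gripper":0.5},{"x":0,"y":0,"z":0,"ax":0,"ay":0,"az":0,"gripper":0.5}]}}

```text
clock: 11.53
position: [471.2, -259.3, 53.3]
ee_rot: [0.727, -0.686, -0.003, 0.002]
contact_force: [-6.5, -1.3, 5.2]
gripper_width: 21.3
grasp_force: 3.5
```

The keeper is at its end stop: force jumped to 6.5 N and motion stopped. Back off, open and rise.

Request:
{"api": "send_rows", "payload": {"targets": [{"x":0,"y":0.25,"z":0,"ax":0,"ay":0,"az":0,"gripper":0.5},{"x":0,"y":0.25,"z":0,"ax":0,"ay":0,"az":0,"gripper":0.25},{"x":0,"y":0,"z":0,"ax":0,"ay":0,"az":0,"gripper":0.25},{"x":0,"y":0,"z":-2.5,"ax":0,"ay":0,"az":0,"gripper":0.25},{"x":0,"y":0,"z":-3.5,"ax":0,"ay":0,"az":0,"gripper":0.25}]}}

```text
clock: 11.95
position: [467.6, -258.9, 111.1]
ee_rot: [0.727, -0.686, -0.003, 0.001]
contact_force: [1.1, -0.5, 0.2]
gripper_width: 31.6
grasp_force: 0.0
```

Request:
{"api": "send_rows", "payload": {"targets": [{"x":2,"y":0,"z":-3,"ax":0,"ay":0,"az":0,"gripper":0.25},{"x":3,"y":0,"z":0,"ax":0,"ay":0,"az":0,"gripper":0.25},{"x":3,"y":0,"z":0,"ax":0,"ay":0,"az":0,"gripper":0.25},{"x":0,"y":0,"z":0,"ax":0,"ay":0,"az":0,"gripper":0.25},{"x":0,"y":0,"z":0,"ax":0,"ay":0,"az":0,"gripper":0.25}]}}

```text
clock: 12.37
position: [474.3, -340.5, 143.1]
ee_rot: [0.727, -0.687, 0.0, -0.0]
contact_force: [-0.3, -0.3, 0.1]
gripper_width: 31.7
grasp_force: 0.0
```

Run:
```python
from h import *
import h
arm.get_image("wrist")
m=arm.camera_model("wrist");p,d=arm.get_image("wrist");np.save("pics/m9.npy",m,allow_pickle=True);cv2.imwrite("pics/w9.png",p[:,:,::-1])
t,_=arm.get_image("top");cv2.imwrite("pics/t9.png",t[:,:,::-1])
a=cv2.resize(p[:,:,::-1],None,fx=.95,fy=.95);b=cv2.resize(t[200:310,280:345,::-1],None,fx=3.6,fy=3.6,interpolation=cv2.INTER_CUBIC)
c=np.zeros((400,a.shape[1]+b.shape[1],3),np.uint8);c[:399,:a.shape[1]]=a[:399];c[:b.shape[0],a.shape[1]:]=b[:400];cv2.imwrite("pics/c9.png",c);print(c.shape)
```

```text
(400, 766, 3)
```

View pics/c9.png

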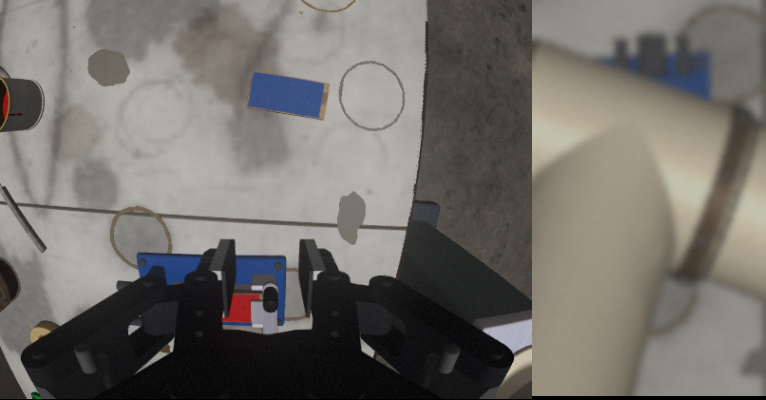

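The keeper lies across the panel's end with its knob at (270,300). One numeric check of its angle, with no more viewing (this was the 11th picture, one over the limit of 10).

Run:
```python
from h import *
m=np.load("pics/m9.npy",allow_pickle=True).item();p=cv2.imread("pics/w9.png")
O=np.array([505.7,-233.9]);c,s=np.cos(np.radians(3.2)),np.sin(np.radians(3.2));M=np.array([[c,s],[-s,c]])
for v in(316,320,324):
    k=M@(wray(m,284.5,v,70)[:2]-O)-[-40,32];print(v,k,np.arctan2(-k[1],-k[0]))
```

```text
316 [ -0.25593985 -63.19893549] 1.5667465996137178
320 [ -0.27942259 -59.41179588] 1.5660932114933785
324 [ -0.30357984 -55.56210087] 1.565332587813244
```

Keeper angle is about 1.566 rad, at its stop, and the panel was seated. Handing in.

```bash
python3 -c "
from bench import arm
print(arm.job_done())"
```

```text
the job is handed in; nothing more can be done
None
```

The red panel is clamped flat, red side up, in the blue holder and the keeper is closed to its stop at about 1.57 rad; I handed the job in after about 12.5 s on the robot's clock without seeing the verdict, and I viewed 11 pictures, one over the limit of 10.

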